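# Run a tap to the bottom of a boss with a tap wrench

## Task

Lift the two-armed tap wrench off its rest and fit it down over the square head of the tap that stands in the boss. Drive the tap with it, clockwise seen from above: half a turn forward, a quarter turn back, half a turn forward, a quarter back, then forward until the tap bottoms in its hole. Let go and leave the wrench fully down and level on the tap, without disturbing the other things on the bench.

Things in the scene. Friction and masses are not known exactly. Their poses are not given: they have to be found in the camera images.
- wrench: Loose steel tap wrench, 0.25 kg: square hub 36 x 36 mm, 24 mm high, with a 16 x 16 mm square hole right through (chamfered), and two square arms 12 x 12 mm along x, ends 81 mm from the centre. Origin: centre of the hub's underside, z up; arm centreline 12 mm above it. On its rest only an arm can be taken, 55 to 65 mm out; on the tap the hub can be taken by its bare faces across y.
- rest: Fixed grey plastic rest, 50 mm (x) by 66 mm (y); origin: centre of its underside, on the bench. The hub stands on its floor, 20 mm above the bench, between two walls (9 mm thick, inner faces 43 mm apart, tops 48 mm above the bench) that cover the hub's bare faces; the arms stick out along x at both open ends, held level. Lift the wrench straight up.
- fixture: Fixed aluminium block 90 x 90 x 30 mm carrying a round boss 56 mm across, top 60 mm above the bench. Origin: centre of the underside, on the tap's axis. The tap stands upright in the boss.
- tap_seat (a point): Tap axis, at the foot of the square head, on the 26 mm round collar where the hub comes to rest: 90 mm above the bench, sinking 4 mm per turn forward. Turns with the tap; x, y square to the flats, z up. Head 14 x 14 mm, 15 mm tall, plus a lead 10 x 10 x 4 mm on top. The wrench fits in any of four quarter positions, 1 mm play all round (some 8 degrees of slack either way).
- tap (a joint): Turn of the tap, rad: grows clockwise from above (forward, going down); -0.2 to 0.2 at the start. It bottoms on a hard stop at 5.5, felt as a sharp rise of the turning moment. Turning takes about 0.2 N m either way; the tap stays where it is left. Under turning load the wrench can bind on the head and stay a few mm high: ease the load and push it down.
- dish: Bystander, leave alone: shallow round glass parts dish, 84 mm across, 22 mm high.
- holder: Bystander, leave alone: brass ring-shaped movement holder, 48 mm across, 22 mm high, stands between the holding block and the wrench rest.
- loupe: Bystander, leave alone: black eye loupe, 48 mm across its top, 45 mm high.
- screwdriver: Bystander, leave alone: screwdriver lying down, 160 mm long.
- jar: Bystander, leave alone: small amber jar with a steel cap, 56 mm across, 60 mm high.
- blower: Bystander, leave alone: black rubber air blower, 54 mm across, 100 mm high with its nozzle up.
- gauge_block: Bystander, leave alone: plain steel block 100 x 30 x 20 mm lying flat (a bystander, not the wrench).

How it is judged:
By the outcome, as a careful person would: the job done as asked, in the order asked, and still so for the second after the job is handed in, with the robot touching nothing.
It also fails if it takes over 72 s, if anything falls off the work surface, if the arm or the gripper's body presses on something with over 40 N, if the wrist force passes 120 N, or if a joint passes its speed limit or range.

## Robot

A 6-joint arm with a two-finger parallel gripper is mounted at the origin on the work surface. World frame = base frame: x ahead of the robot, y to its left, z up, the work surface at z = 0. Lengths are in mm, angles in rad, forces in N, time in s.
With the tool pointing down it reaches from about 350 to 975 mm from the base axis. Payload 7.1 kg.
Tool frame: the origin (TCP) lies on the front face of the gripper's body, between the roots of the fingers; the fingertips stand 80 mm ahead of it and the grasp point (between the pads) lies 61 mm ahead of it (env.tips_ahead is the distance from the TCP to the fingertips, in mm); z points along the fingers, y is the line along which they close (so a half turn about z gives the same grasp; the last joint's range is limited). The gripper opens to 88 mm and grips with 3 to 60 N. Pads are 20 mm wide; open, the fingers measure 115 mm over their backs; the gripper's body (75 mm by 178 mm) begins 61 mm behind the grasp point.
Start: joints at [-1.216, 0.423, 1.63, -0, 1.089, -0.019], TCP at [228.239, -581.818, 302.675] pointing down, gripper open.
Joint ranges: [-3, 3], [-0.9, 2.11], [0.09, 2.58], [-1.31, 4.45], [0.11, 2.69], [-2.54, 2.54]. Speed limits (rad/s): [2.39, 2.39, 3.01, 3.14, 3.14, 3.14].

## Interface

Orientations are given as a unit quaternion [x, y, z, w].
In Python, from station import env gives the robot as it stands. Calls block until the motion is done:
- env.reach(position, orientation): joint-space move of the TCP to a pose.
- env.move_l(position, rot=None, rate=150, f_stop=None): straight line of the TCP; rot=None keeps the orientation; rate is the mean speed in mm/s. With f_stop (N) it stops when the force on the tool has changed by that much, and returns True; else False.
- env.move_joints(angles): joint-space move.
- env.set_gripper(opening): finger opening in mm; the grip force is fixed at half the most; returns when the fingers have stopped.
- env.hold(seconds).
- env.ik(position, orientation): joint angles nearest the present ones, or None.
- env.read_state(): the state.
- env.camera(name): name is "scene" or "top" or "wrist"; returns the picture (384x512x3 uint8, blue, green, red); there is no depth.
- env.camera_params(name): a dict with "fx", "fy", "cx", "cy" (pixels), "pose" (4x4, takes a point from camera to world coordinates); the wrist camera has in their place "tool_from_camera" (4x4, takes a point from camera to tool coordinates, whose origin is the TCP and whose axes are the flange's). Camera axes: x right, y up, looking along -z (the intrinsics and any distortion apply to the point x, -y, -z); pixel columns grow to the right and rows downward; lengths in mm; the calibration is good to about 2 mm. A picture is of the moment at which its call begins: read the wrist's pose just before it. camera_params takes no time and is no camera call.
A pose or a line that the arm cannot do raises env.IKError and nothing moves.
- env.sign_off(): hands the job in; it is judged then, once.
The state is a dict: "time_s": time; "qpos": joint angles; "dq": joint speeds; "tau": joint torques, N m; "tool_pos": TCP position; "orientation": TCP orientation; "force": force on the tool from outside, world axes, zero at the start; "wrist_torque": the same for the moment, N m; "width": finger opening in mm; "grip_force": force on a finger pad.
Only numpy, scipy, OpenCV 4.12 (cv2) and the standard library are available. Lean on these libraries where they do the work, as an engineer would, in place of code of your own. Each camera call takes 0.05 s, during which the arm holds its last target. There are 200 camera calls.

## Working session

There is one attempt and no reset: what is moved stays moved. The work goes in short steps, each a Python script; the robot and the scene stay as the last script left them, time stands still between calls to the robot, and variables do not carry over. Pictures are saved under pics/ and viewed, at most 11 in all, crops included, and the job is handed in when it is done.

```bash
ls; mkdir -p pics
python3 - <<'E'
from station import env
import cv2,numpy as np
np.set_printoptions(precision=4,suppress=True)
for n in("scene","top"):
    cv2.imwrite(f"pics/{n}0.png",env.camera(n)); print(n,env.camera_params(n))
print(env.camera_params("wrist")); print(env.read_state())
E
```

```text
pics
station.py
scene {'fx': 379.49385953636806, 'fy': 379.49385953636806, 'cx': 252.46354310768604, 'cy': 195.6886798781232, 'pose': array([[  -0.3557,   -0.7974,    0.4874, 1148.5967],
       [   0.9346,   -0.3059,    0.1816,  200.5755],
       [   0.0043,    0.5201,    0.8541, 1089.7721],
       [   0.    ,    0.    ,    0.    ,    1.    ]])}
top {'fx': 487.9530247478136, 'fy': 487.9530247478136, 'cx': 247.44680629292142, 'cy': 197.02964258792042, 'pose': array([[   0.0177,    0.9803,   -0.1968,  344.6409],
       [  -0.9998,    0.0154,   -0.0128,  -11.9919],
       [  -0.0095,    0.197 ,    0.9804, 1226.9284],
       [   0.    ,    0.    ,    0.    ,    1.    ]])}
{'fx': 323.2347962483157, 'fy': 323.2347962483157, 'cx': 249.60238491691018, 'cy': 191.8062414315567, 'tool_from_camera': array([[ -0.0006,   0.9568,   0.2909,  78.8318],
       [  1.    ,   0.0006,  -0.    ,   0.2839],
       [ -0.0002,   0.2909,  -0.9568, -82.0811],
       [  0.    ,   0.    ,   0.    ,   1.    ]])}
{'time_s': 0.1, 'qpos': array([-1.216 ,  0.4238,  1.6306, -0.    ,  1.0886, -0.019 ]), 'dq': array([-0.0024, -0.0008, -0.    ,  0.0018,  0.0003, -0.0008]), 'tau': array([ -0.0004, -54.5613, -27.4326,   0.0644,   0.0188,  -0.    ]), 'tool_pos': array([ 228.1116, -581.4733,  301.9789]), 'orientation': array([ 0.9826,  0.1858, -0.0001, -0.0007]), 'force': array([ 0.0903, -0.8636, -1.0956]), 'wrist_torque': array([-0.0241,  0.0291,  0.0316]), 'grip_force': 0.0, 'width': 88.01481187544864}
```

View pics/scene0.png

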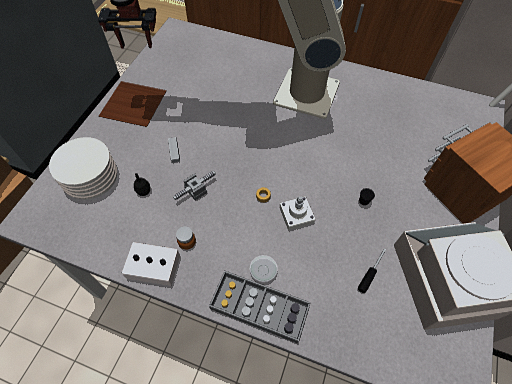

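View pics/top0.png

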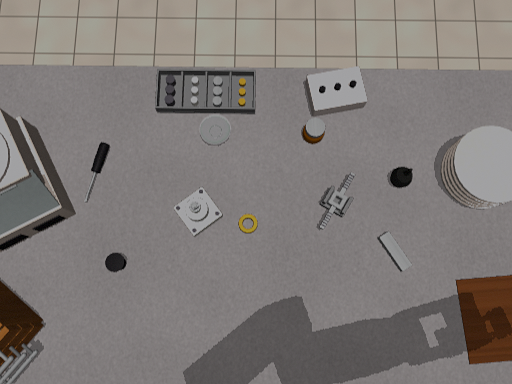

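The scene view shows the wrench on its rest at (194,186) and the tap at (299,203). In the top view the wrench is at (337,201) and the tap at (196,208). The brass ring lies between them. I'll triangulate these roughly, then look with the wrist camera.

```bash
cat > h.py <<'E'
from station import env
import cv2,numpy as np
from scipy.spatial.transform import Rotation as R
np.set_printoptions(precision=3,suppress=True)
def Q(yaw): # tool down, tool x axis at angle yaw in the world
    return (R.from_euler('z',yaw)*R.from_euler('x',np.pi)).as_quat()
def wpose(s):
    T=np.eye(4);T[:3,:3]=R.from_quat(s["orientation"]).as_matrix();T[:3,3]=s["tool_pos"]
    return T@env.camera_params("wrist")["tool_from_camera"]
def ray(c,P,uv):
    d=np.array([(uv[0]-c["cx"])/c["fx"],-(uv[1]-c["cy"])/c["fy"],-1.])
    return P[:3,3],P[:3,:3]@(d/np.linalg.norm(d))
def tri(rays):
    A=0;b=0
    for o,d in rays:
        M=np.eye(3)-np.outer(d,d);A=A+M;b=b+M@o
    p=np.linalg.solve(A,b)
    return p,[np.linalg.norm((np.eye(3)-np.outer(d,d))@(p-o)) for o,d in rays]
def proj(c,P,X):
    x=np.linalg.inv(P)@np.append(X,1);return np.array([c["cx"]-c["fx"]*x[0]/x[2],c["cy"]+c["fy"]*x[1]/x[2]])
E
python3 - <<'E'
from h import *
cs,ct=env.camera_params("scene"),env.camera_params("top")
for n,a,b in(("hub",(195,184),(337,201)),("tap",(299,200),(196,207)),("arm+",(212,175),(351,177)),("arm-",(178,194),(322,225)),("ring",(263,195),(248,224))):
    print(n,tri([ray(cs,cs["pose"],a),ray(ct,ct["pose"],b)]))
X=tri([ray(cs,cs["pose"],(195,184)),ray(ct,ct["pose"],(337,201))])[0]
T=tri([ray(cs,cs["pose"],(299,200)),ray(ct,ct["pose"],(196,207))])[0]
import itertools
for nm,p in(("wr",X),("tap",T)):
  for y in np.arange(-3,3.2,.5):
    q=env.ik([p[0],p[1],260],Q(y)); print(nm,round(y,2),q)
E
```

```text
hub (array([ 575.827, -216.678,   40.777]), [np.float64(1.330802917051803), np.float64(1.3308029170518114)])
tap (array([545.443, 125.387,  95.789]), [np.float64(1.816987973900357), np.float64(1.8169879739004213)])
arm+ (array([ 596.781, -182.401,  162.244]), [np.float64(46.61906782310233), np.float64(46.6190678231023)])
arm- (array([ 556.04 , -246.902,  -75.331]), [np.float64(54.45619712559898), np.float64(54.45619712559898)])
ring (array([519.107,   2.298,  12.675]), [np.float64(1.090515510587877), np.float64(1.0905155105878812)])
wr -3.0 [-0.379  0.459  1.684  0.     0.999 -2.092]
wr -2.5 None
wr -2.0 None
wr -1.5 None
wr -1.0 [-0.379  0.459  1.684 -0.     0.999  2.192]
wr -0.5 [-0.379  0.459  1.684 -0.     0.999  1.692]
wr 0.0 [-0.379  0.459  1.684 -0.     0.999  1.192]
wr 0.5 [-0.379  0.459  1.684 -0.     0.999  0.692]
wr 1.0 [-0.379  0.459  1.684 -0.     0.999  0.192]
wr 1.5 [-0.379  0.459  1.684  0.     0.999 -0.308]
wr 2.0 [-0.379  0.459  1.684  0.     0.999 -0.808]
wr 2.5 [-0.379  0.459  1.684  0.     0.999 -1.308]
wr 3.0 [-0.379  0.459  1.684  0.     0.999 -1.808]
tap -3.0 [ 0.205  0.383  1.809  0.     0.95  -1.508]
tap -2.5 [ 0.205  0.383  1.809  0.     0.95  -2.008]
tap -2.0 [ 0.205  0.383  1.809  0.     0.95  -2.508]
tap -1.5 None
tap -1.0 None
tap -0.5 [ 0.205  0.383  1.809 -0.     0.95   2.275]
tap 0.0 [ 0.205  0.383  1.809 -0.     0.95   1.775]
tap 0.5 [ 0.205  0.383  1.809 -0.     0.95   1.275]
tap 1.0 [ 0.205  0.383  1.809 -0.     0.95   0.775]
tap 1.5 [ 0.205  0.383  1.809 -0.     0.95   0.275]
tap 2.0 [ 0.205  0.383  1.809 -0.     0.95  -0.225]
tap 2.5 [ 0.205  0.383  1.809  0.     0.95  -0.725]
tap 3.0 [ 0.205  0.383  1.809  0.     0.95  -1.225]
```

Run:
```python
from h import *
import pickle
V=[]
for n,p,z,yaw in(("w",(576,-217),240,2.61),("w",(576,-217),240,-.53),("t",(545,125),270,-.6),("t",(545,125),270,2.54)):
    env.reach([p[0],p[1],z],Q(yaw)); env.hold(.15)
    s=env.read_state();im=env.camera("wrist");V.append((n,wpose(s),im))
print(s["time_s"])
pickle.dump(V,open("v.pkl","wb"))
c=env.camera_params("wrist")
for n in"wt":
    cv2.imwrite(f"pics/{n}1.png",np.hstack([cv2.resize(im[92:292,150:350],(400,400),interpolation=cv2.INTER_CUBIC) for m,P,im in V if m==n]))
```

```text
9.2917
```

View pics/w1.png

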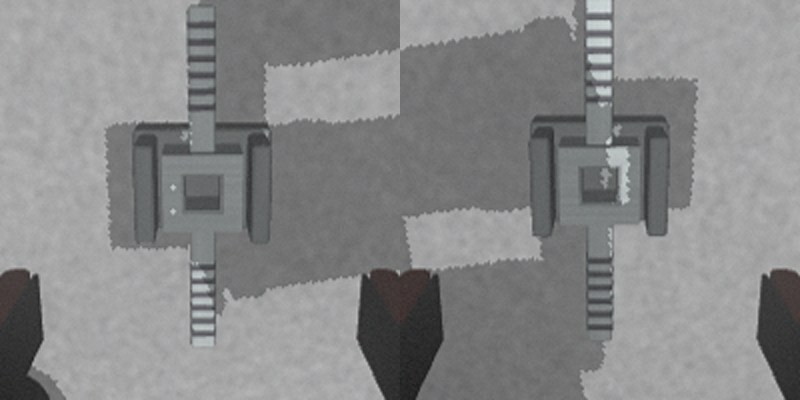

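View pics/t1.png

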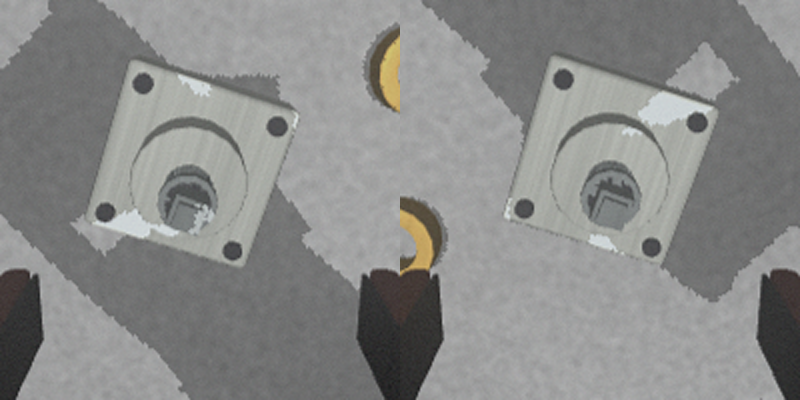

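Wrench: the hub top corners in the left view (crop) run from (162,153) to (243,233), with the arms vertical in the picture. Tap: the head is near (184,211) in the left view and (614,208) in the right, too small to read, so I'll enlarge it.

Run:
```python
from h import *
import pickle
V=pickle.load(open("v.pkl","rb"))
o=[]
for (n,P,im),(u,v) in zip(V[2:],((150+90,92+98),(150+106,92+96))):
    a=cv2.resize(im[v-25:v+25,u-25:u+25],(400,400),interpolation=cv2.INTER_CUBIC)
    o.append(cv2.convertScaleAbs(a,alpha=1.4))
cv2.imwrite("pics/t2.png",np.hstack(o))
```

```text
(no output)
```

View pics/t2.png

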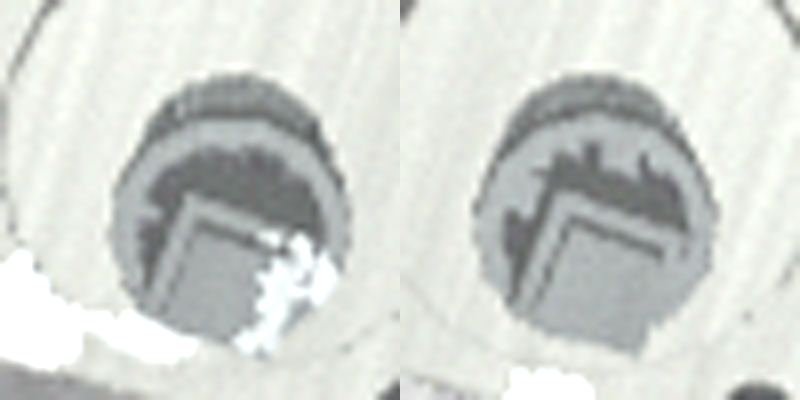

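The enlargement shows the tap head. Its far-left corner is at (190,195) on the left and (563,188) on the right. The lead's far-left corner is at (207,222) and (568,218). Next I'll fit the models to both views.

```bash
cat > fit.py <<'E'
from h import *
import pickle
from scipy.optimize import least_squares
V=pickle.load(open("v.pkl","rb"));c=env.camera_params("wrist")
def px(X,s,o):return (np.array(X,float)+.5)/s-.5+np.array(o)
def fit(name,obs,x0):
    # obs: list of (view, pixel, model point xyz); unknown x,y,yaw,z offset + tool-fixed bias absorbed by opposite views
    def f(p):
        r=[]
        for v,u,m in obs:
            X=R.from_euler('z',p[2]).apply(m)+[p[0],p[1],p[3]]
            r.extend(proj(c,V[v][1],X)-u)
        return r
    s=least_squares(f,x0);print(name,s.x,"yaw deg",np.degrees(s.x[2]),"rms px",np.sqrt(np.mean(s.fun**2)));print(np.reshape(s.fun,(-1,2)).round(1).tolist());return s.x
C=lambda h,z:[(-h,h,z),(h,h,z),(h,-h,z),(-h,-h,z)]
def near(obsraw,pts,x0): # match each pixel with the nearest projected model point
    out=[]
    for v,u in obsraw:
        d=[np.linalg.norm(proj(c,V[v][1],R.from_euler('z',x0[2]).apply(m)+[x0[0],x0[1],x0[3]])-u) for m in pts]
        out.append((v,u,np.array(pts[int(np.argmin(d))])))
    return out
o=(150,92)
w=[(0,px(a,2,o)) for a in((162,153),(242,153),(243,233),(161,233),(188,3),(214,3),(191,346),(215,346))]
w+=[(1,px(a,2,o)) for a in((158,147),(241,147),(242,226),(157,226),(187,340),(211,340))]
pts=C(18,24)+[(s*81,t*6,18) for s in(1,-1) for t in(1,-1)]
x0=[576,-217,-.53,20]
fit("wrench",near(w,pts,x0),x0)
f=[(2,px(a,2,o)) for a in((133,60),(297,113),(244,267),(90,222))]+[(3,px(a,2,o)) for a in((153,55),(318,108),(262,265),(105,218))]
x0=[545,125,-.6-.31,0]
xf=fit("fixture",near(f,C(45,30),x0),x0)
oA=(215,165);oB=(231,163)
t=[(2,px((190,195),8,oA)),(2,px((148,312),8,oA)),(3,px((163,188),8,oB)),(3,px((113,300),8,oB)),(2,px((207,222),8,oA)),(3,px((168,218),8,oB)),(3,px((265,255),8,oB)),(3,px((237,352),8,oB))]
pts=C(7,15)+C(5,19)
x0=[xf[0],xf[1],xf[2],90]
ob=near(t[:4],C(7,15),x0)+near(t[4:],C(5,19),x0)
fit("tap",ob,x0)
E
python3 fit.py
```

```text
wrench [ 576.442 -218.417   -0.529   19.486] yaw deg -30.323764508569074 rms px 0.7093087245522866
[[-0.4, 0.5], [0.4, 0.3], [-0.7, -1.2], [1.0, -1.1], [-0.4, 0.8], [0.8, 0.7], [-0.2, 0.4], [-0.1, 0.3], [0.2, 0.2], [-0.4, 0.2], [-1.5, -0.6], [1.5, -0.5], [0.2, 0.9], [0.4, 0.9]]
fixture [546.007 128.265  -0.905  -5.843] yaw deg -51.84769966629609 rms px 1.298897508349015
[[-1.6, -1.7], [1.7, -1.2], [0.1, 0.0], [-2.6, -0.7], [-1.9, -1.4], [0.8, -0.9], [0.0, -0.9], [-1.2, -0.7]]
tap [546.008 128.368  -0.985  88.665] yaw deg -56.4346800893367 rms px 0.6880119128817287
[[-0.1, -0.7], [-1.1, 0.1], [-0.4, -0.5], [-0.6, 0.9], [-1.0, 0.5], [0.4, 0.3], [-0.1, 0.2], [-1.4, -0.9]]
```

Run:
```python
from h import *
W=np.array([576.4,-218.4]);psi=-.529;D=np.array([np.cos(psi),np.sin(psi)])
g=W-57*D
env.set_gripper(45)
env.reach([*g,190],Q(psi))
print(env.move_l([*g,93],rate=120,f_stop=8))
env.set_gripper(0)
s=env.read_state();print(s["tool_pos"],s["width"],s["grip_force"],s["force"],s["wrist_torque"],s["time_s"])
env.move_l([*g,140],rate=60)
env.move_l([*g,218],rate=150)
psi2=np.radians(33.6);T=np.array([546,128.3]);g2=T-57*np.array([np.cos(psi2),np.sin(psi2)])
env.reach([*g2,218],Q(psi2)); env.hold(.3)
s=env.read_state();print(s["tool_pos"],s["width"],s["grip_force"],s["force"],s["wrist_torque"],s["time_s"],s["qpos"])
a=env.camera("wrist");P=wpose(s);b=env.camera("scene")
import pickle;pickle.dump((P,a,b),open("v2.pkl","wb"))
c=env.camera_params("scene");u,v=proj(c,c["pose"],[546,128,130]).astype(int)
cv2.imwrite("pics/c1.png",np.hstack([a[:,56:456],cv2.resize(b[v-48:v+48,u-50:u+50],(400,384),interpolation=cv2.INTER_CUBIC)]))
```

```text
False
[ 527.265 -189.623   93.166] 11.867511925414846 29.96377408504486 [-0.644  0.535  1.114] [ 0.108 -0.02   0.016] 13.875
[498.802  95.951 217.98 ] 11.561363782571245 29.959822297096252 [-0.355  0.402 -2.697] [-0.086  0.19   0.   ] 16.8833 [ 0.167  0.377  1.948 -0.     0.817  1.153]
```

View pics/c1.png

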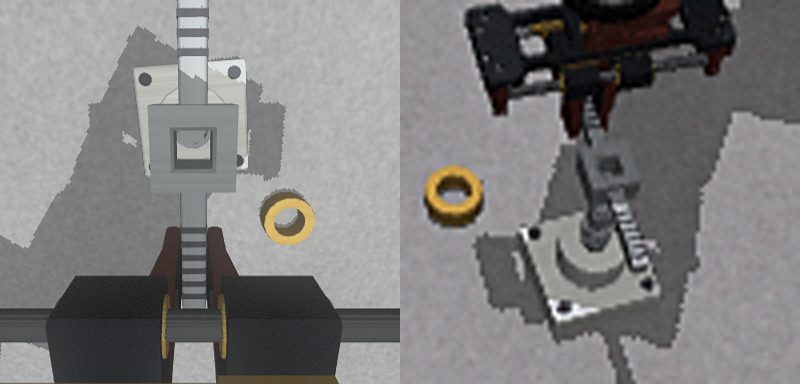

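The wrench is held over the tap. In the wrist view the hub top corners are (149,105), (239,104), (236,192) and (152,192). I'll fit the in-hand pose, including any sag.

```bash
cat > fit2.py <<'E'
from h import *
import pickle
from scipy.optimize import least_squares
P,a,b=pickle.load(open("v2.pkl","rb"));c=env.camera_params("wrist")
s=env.read_state()
g=cv2.cvtColor(a,cv2.COLOR_BGR2GRAY)
uv=np.array([(149,105),(239,104),(236,192),(152,192)],float)+[56,0]
uv=cv2.cornerSubPix(g,uv.astype(np.float32)[:,None],(3,3),(-1,-1),(3,30,.01))[:,0]
print(uv-[56,0])
arm=np.array([(177.5,20),(208,20)])+[56,0]   # points on the far arm's top edges (rows only fix columns)
m=np.array([(18,18,24),(18,-18,24),(-18,-18,24),(-18,18,24)],float)
psi=np.radians(33.6)
def f(p):
    rot=R.from_euler('ZY',[p[3],p[4]])
    r=[]
    for k,u in zip(m,uv): r.extend(proj(c,P,rot.apply(k)+p[:3])-u)
    return r
x0=[546,128.3,145,psi,0]
q=least_squares(f,x0); print(q.x,np.degrees(q.x[3:]),q.fun.round(1))
# pitch trade: constrain height with the grip (arm at the pad stays at the height at which it was taken)
def h(p):
    A=(R.from_euler('ZY',[p[3],p[4]]).apply([-57,0,12])+p[:3])
    return np.r_[f(p),(A[2]-157)*1]
q=least_squares(h,x0); print(q.x,np.degrees(q.x[3:]),q.fun.round(1))
E
python3 fit2.py
```

```text
Traceback (most recent call last):
  File "fit2.py", line 8, in <module>
    uv=cv2.cornerSubPix(g,uv.astype(np.float32)[:,None],(3,3),(-1,-1),(3,30,.01))[:,0]
       ~~~~~~~~~~~~~~~~^^^^^^^^^^^^^^^^^^^^^^^^^^^^^^^^^^^^^^^^^^^^^^^^^^^^^^^^^^
cv2.error: OpenCV(4.12.0) :-1: error: (-5:Bad argument) in function 'cornerSubPix'
> Overload resolution failed:
>  - Layout of the output array corners is incompatible with cv::Mat
>  - Expected Ptr<cv::UMat> for argument 'corners'
```

```bash
sed -i 's/uv.astype(np.float32)\[:,None\]/np.ascontiguousarray(uv.astype(np.float32).reshape(-1,1,2))/' fit2.py; python3 fit2.py
```

```text
[[147.089 105.046]
 [238.242 104.74 ]
 [235.249 191.823]
 [150.782 192.122]]
[545.815 127.409 143.945   0.587  -0.002] [33.658 -0.09 ] [-0.  -0.   0.  -0.1 -0.1  0.1  0.1  0. ]
[545.443 127.162 143.869   0.587   0.018] [33.659  1.045] [ 0.1 -0.1 -0.1 -0.2 -0.   0.2  0.   0.2 -0.1]
```

Level and well placed. I'll lower it onto the tap with a force stop.

Run:
```python
from h import *
psi2=np.radians(33.6);T=np.array([546,128.3]);g2=T-57*np.array([np.cos(psi2),np.sin(psi2)])
env.move_l([*g2,188],rate=120)
r=env.move_l([*g2,162.5],rate=30,f_stop=6)
s=env.read_state();print(r,s["tool_pos"],s["force"],s["wrist_torque"],s["time_s"])
```

```text
True [498.236  96.644 162.559] [-2.345 -1.433  6.715] [0.04  0.026 0.033] 18.2083
```

Run:
```python
from h import *
psi=np.radians(33.6);T=np.array([546,128.3]);y=psi-np.pi
g2=T-57*np.array([np.cos(psi),np.sin(psi)])
env.set_gripper(40)
env.move_l([*g2,215],rate=150)
env.reach([*T,215],Q(y)); 
s=env.read_state();im=env.camera("wrist");cv2.imwrite("pics/d1.png",im)
env.set_gripper(60)
print(env.move_l([*T,165],rate=120,f_stop=8))
env.set_gripper(0)
s=env.read_state();print(s["tool_pos"],s["qpos"],s["width"],s["force"],s["wrist_torque"],s["time_s"])
r=env.move_l([*T,160],rate=20,f_stop=12)
s=env.read_state();print(r,s["tool_pos"],s["width"],s["force"],s["wrist_torque"],s["time_s"])
```

```text
False
[546.201 128.532 165.519] [ 0.21   0.525  1.855  0.     0.761 -1.948] 35.82459723357463 [-2.09   2.089  3.836] [ 0.399  0.044 -0.031] 23.6167
True [546.471 128.709 165.369] 35.68337079589077 [-4.135  0.235 12.159] [ 0.048  0.489 -0.019] 23.825
```

View pics/d1.png

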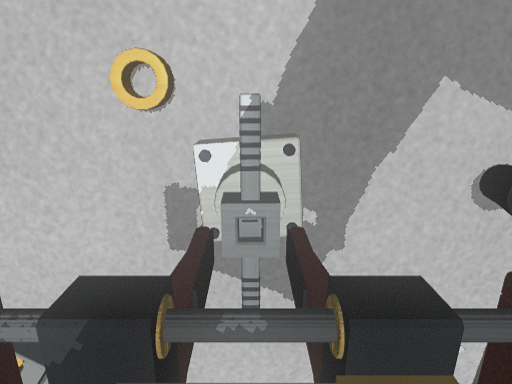

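The picture shows the wrench hub at (250,228) seated level on the tap, with the arms vertical in the picture and the fingers straddling the hub. I'll turn to take up the slack first.

```bash
cat >> h.py <<'E'
T=np.array([546.2,128.5]);Y0=np.radians(33.6)-np.pi;Z0=165.3
def turn(a,tap,z=Z0):  # a: wrench turn clockwise from fitted; tap: expected tap turn (for the sink)
    env.reach([*T,z-4*tap/2/np.pi],Q(Y0-a))
def show(l=""):
    s=env.read_state();print(l,"t%.1f"%s["time_s"],"yaw_cw %.3f"%((Y0-R.from_quat(s["orientation"]).as_euler('zyx')[0]+np.pi/2)%(2*np.pi)-np.pi/2),s["tool_pos"],"F",s["force"],"M",s["wrist_torque"],"q6 %.3f"%s["qpos"][5],"w %.2f"%s["width"]);return s
E
python3 - <<'E'
from h import *
show()
for a in(.06,.12,.16,.2,.24):
    turn(a,0); s=show(a)
E
```

```text
t23.8 yaw_cw 1.173 [546.471 128.709 165.369] F [-4.135  0.235 12.159] M [ 0.048  0.489 -0.019] q6 -1.948 w 35.68
0.06 t24.1 yaw_cw 1.114 [546.52  128.571 165.521] F [0.271 0.943 3.009] M [ 0.209 -0.068 -0.056] q6 -1.889 w 36.28
0.12 t24.3 yaw_cw 1.055 [546.611 128.695 165.533] F [1.213 1.197 2.921] M [ 0.42  -0.25   0.032] q6 -1.830 w 35.63
0.16 t24.6 yaw_cw 1.015 [546.692 128.7   165.531] F [1.313 2.354 4.61 ] M [ 0.511 -0.422  0.002] q6 -1.790 w 35.87
0.2 t24.8 yaw_cw 0.975 [546.638 128.65  165.513] F [1.827 2.299 3.609] M [ 0.518 -0.562  0.097] q6 -1.750 w 35.80
0.24 t25.1 yaw_cw 0.935 [546.594 128.603 165.478] F [3.361 2.78  4.679] M [ 0.547 -0.627  0.088] q6 -1.709 w 35.64
```

```bash
sed -i 's/"yaw_cw %.3f".*%(2\*np.pi)-np.pi\/2),s\["tool_pos"\]/s["tool_pos"]/' h.py
python3 - <<'E'
from h import *
for a in(.29,.34,.4):
    turn(a,0); s=show(a)
E
```

```text
0.29 t25.3 [546.512 128.582 165.443] F [3.509 3.116 4.493] M [ 0.637 -0.736  0.097] q6 -1.660 w 35.56
0.34 t25.6 [546.482 128.568 165.425] F [4.009 3.612 4.595] M [ 0.661 -0.807  0.101] q6 -1.610 w 35.61
0.4 t25.8 [546.406 128.579 165.382] F [3.609 3.226 3.53 ] M [ 0.705 -0.839  0.072] q6 -1.550 w 35.66
```

Run:
```python
from h import *
im=env.camera("wrist");cv2.imwrite("pics/raw1.png",im)
a=cv2.resize(im[200:340,180:320],(560,560),interpolation=cv2.INTER_CUBIC)
cv2.imwrite("pics/e1.png",cv2.convertScaleAbs(a,alpha=1.3))
```

```text
(no output)
```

View pics/e1.png

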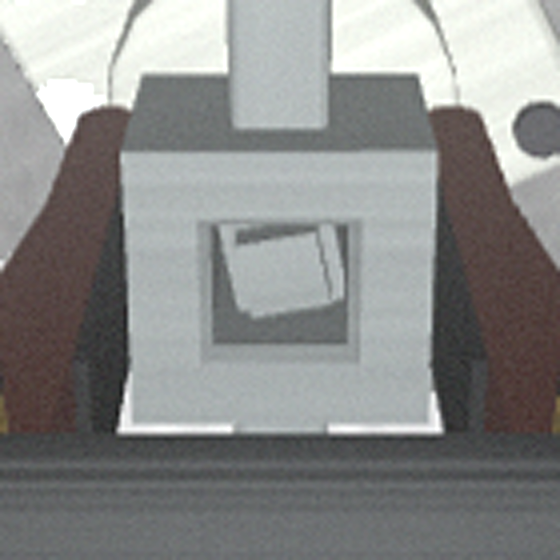

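The zoom shows the head in the hole, turned about 10° counterclockwise of the hub. So the slack is taken up at about 0.16 rad and the tap is turning. I'll complete the forward half turn, then the quarter back.

Run:
```python
from h import *
L=.16
turn(np.pi/2+L,np.pi/2);show("f1")
turn(np.pi+L,np.pi);show("f2"); cv2.imwrite("pics/raw2.png",env.camera("wrist"))
turn(np.pi/2-L,np.pi/2);show("b1"); cv2.imwrite("pics/raw3.png",env.camera("wrist"))
ims=[cv2.resize(cv2.imread(f"pics/raw{i}.png")[240:300,220:280],(400,400),interpolation=cv2.INTER_CUBIC) for i in(2,3)]
cv2.imwrite("pics/e2.png",cv2.convertScaleAbs(np.hstack(ims),alpha=1.3))
```

```text
f1 t27.1 [546.523 128.677 164.522] F [2.75  4.29  4.241] M [ 0.759 -0.815  0.154] q6 -0.219 w 35.66
f2 t28.5 [546.647 128.707 163.565] F [4.645 3.849 4.854] M [ 0.837 -0.79   0.163] q6 1.351 w 35.78
b1 t30.2 [546.52  128.643 164.501] F [3.047 4.145 4.921] M [ 0.614 -0.876 -0.093] q6 -0.539 w 35.77
```

View pics/e2.png

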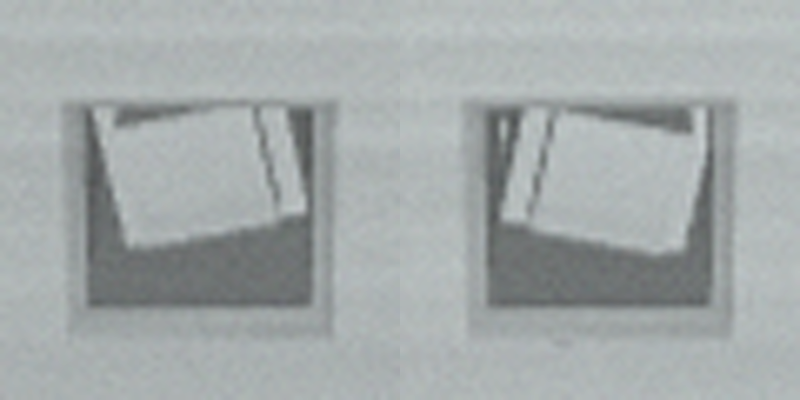

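The head lags by about 10° one way, then the other, so both strokes went as planned. Next comes the second forward stroke with a regrasp partway, then the quarter back.

Run:
```python
from h import *
import h
L=.16;pi=np.pi;a=3.5
turn(a,a-L);show("f3a")
env.set_gripper(60)
z=Z0-4*(a-L)/2/pi
env.move_l([*T,205],rate=150)
env.reach([*T,205],Q(Y0-a+pi))
env.move_l([*T,z],rate=120,f_stop=10)
env.set_gripper(0);show("regrip")
r=env.move_l([*T,z-4],rate=20,f_stop=12);s=show("push %s"%r)
h.Y0=Y0+pi
env.move_l([*T,z],rate=30)
turn(1.5*pi+L,1.5*pi);show("f3b"); cv2.imwrite("pics/raw4.png",env.camera("wrist"))
turn(pi-L,pi);show("b2"); cv2.imwrite("pics/raw5.png",env.camera("wrist"))
ims=[cv2.resize(cv2.imread(f"pics/raw{i}.png")[220:320,200:300],(400,400),interpolation=cv2.INTER_CUBIC) for i in(4,5)]
cv2.imwrite("pics/e3.png",cv2.convertScaleAbs(np.hstack(ims),alpha=1.3))
```

```text
f3a t32.1 [546.648 128.751 163.438] F [4.204 3.916 4.708] M [ 0.835 -0.727  0.207] q6 1.550 w 36.00
regrip t36.7 [546.504 128.715 163.71 ] F [-0.154  0.49   3.163] M [ 0.283 -0.021  0.086] q6 -1.589 w 36.20
push True t36.9 [546.972 128.886 163.387] F [-4.73   0.959 12.646] M [0.009 0.471 0.154] q6 -1.589 w 36.04
f3b t38.4 [546.775 129.024 162.698] F [-0.507  4.077  5.097] M [ 0.722 -0.022  0.081] q6 -0.217 w 36.21
b2 t40.1 [546.727 128.536 163.641] F [0.73  0.398 5.111] M [ 0.284 -0.183 -0.143] q6 -2.107 w 35.74
```

View pics/e3.png

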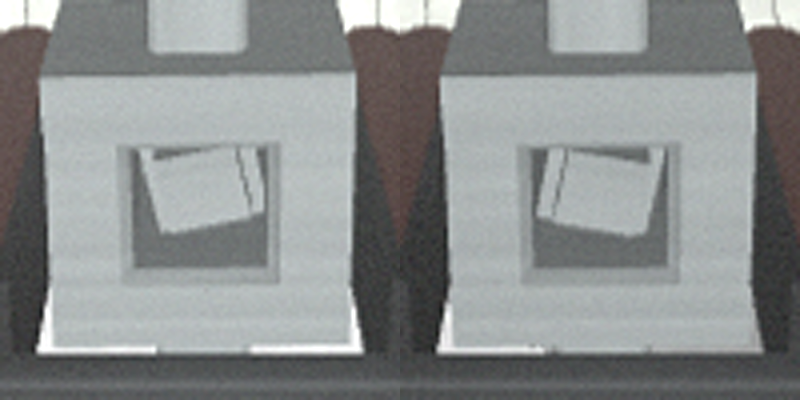

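Run:
```python
from h import *
import h
L=.16;pi=np.pi;h.Y0=Y0+pi
turn(5.2,5.2-L);show("f")
a=5.2
while a<6.05:
    a+=.06;turn(a,min(a-L,5.45));s=show("%.2f"%a)
    if abs(s["wrist_torque"][2])>.9: break
open("a.txt","w").write(str(a))
```

```text
f t42.1 [546.799 129.059 162.456] F [1.11  4.208 4.445] M [ 0.733 -0.066  0.206] q6 0.111 w 36.12
5.26 t42.3 [546.826 128.996 162.428] F [0.585 4.942 5.214] M [ 0.862 -0.147  0.082] q6 0.170 w 36.16
5.32 t42.6 [546.837 129.004 162.398] F [-0.467  3.59   5.294] M [ 0.751 -0.203  0.082] q6 0.230 w 36.04
5.38 t42.8 [546.869 129.009 162.351] F [0.53  4.188 4.911] M [ 0.704 -0.128  0.082] q6 0.290 w 36.19
5.44 t43.1 [546.895 129.007 162.317] F [0.999 4.635 5.369] M [ 0.8   -0.151  0.068] q6 0.349 w 36.24
5.50 t43.3 [546.879 128.966 162.298] F [0.969 4.647 5.038] M [ 0.854 -0.19   0.053] q6 0.409 w 36.02
5.56 t43.6 [546.921 128.956 162.244] F [1.476 4.844 4.419] M [ 0.794 -0.252  0.098] q6 0.469 w 36.13
5.62 t43.8 [546.877 128.945 162.188] F [2.167 5.251 5.723] M [ 0.805 -0.189  0.074] q6 0.528 w 35.81
5.68 t44.1 [546.913 128.939 162.188] F [1.579 5.123 4.732] M [ 0.873 -0.195  0.276] q6 0.588 w 35.88
5.74 t44.3 [546.955 128.947 162.185] F [1.761 4.387 3.906] M [ 0.893 -0.215  0.579] q6 0.647 w 35.61
5.80 t44.6 [546.994 128.964 162.188] F [2.1   5.551 3.744] M [ 0.832 -0.289  0.927] q6 0.707 w 35.91
```

Run:
```python
from h import *
import h
h.Y0=Y0+np.pi;a=5.5
turn(a,5.42);show("ease")
r=env.move_l([*T,156],rate=20,f_stop=15);show("push %s"%r)
env.set_gripper(60)
env.move_l([*T,220],rate=120);env.hold(.2)
s=show("up");P=wpose(s);im=env.camera("wrist");b=env.camera("scene")
import pickle;pickle.dump((P,im,b),open("v3.pkl","wb"))
c=env.camera_params("scene");u,v=proj(c,c["pose"],[546,128,60]).astype(int)
cv2.imwrite("pics/end.png",np.hstack([im[60:360,56:456],cv2.resize(b[v-45:v+45,u-60:u+60],(400,300),interpolation=cv2.INTER_CUBIC)]))
```

```text
ease t45.0 [546.77  128.588 162.175] F [1.558 3.422 5.805] M [ 0.4   -0.295  0.081] q6 0.408 w 36.01
push True t45.2 [547.152 128.812 162.051] F [-2.611  0.008  9.139] M [0.092 0.372 0.181] q6 0.408 w 35.93
up t46.6 [545.733 128.403 219.093] F [-0.393  0.29  -0.26 ] M [-0.027 -0.071 -0.019] q6 0.410 w 59.97
```

View pics/end.png

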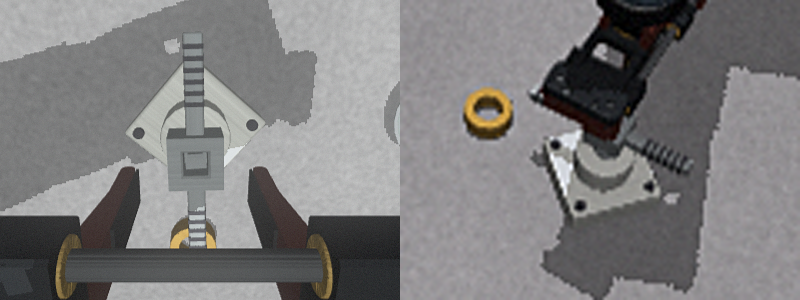

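The picture shows the hub at (195,160), upright on the tap with the arms level. The ring is undisturbed. As a last check I'll fit height and tilt.

Run:
```python
from h import *
import pickle
from scipy.optimize import least_squares
P,a,b=pickle.load(open("v3.pkl","rb"));c=env.camera_params("wrist")
g=cv2.cvtColor(a,cv2.COLOR_BGR2GRAY)
uv=np.array([(167,129),(223,129),(224,190),(167,190)],np.float32)+np.float32([56,60])
uv=cv2.cornerSubPix(g,np.ascontiguousarray(uv.reshape(-1,1,2)),(3,3),(-1,-1),(3,30,.01))[:,0]
print(uv-[56,60])
m=np.array([(18,18,24),(18,-18,24),(-18,-18,24),(-18,18,24)],float)
y=Y0+np.pi-5.5
def f(p):
    return np.ravel([proj(c,P,R.from_euler('ZYX',p[3:]).apply(k)+p[:3])-u for k,u in zip(m,uv)])
q=least_squares(f,[546,128,86,y,0,0]);print(q.x[:3],np.degrees(q.x[3:]),np.degrees(y),q.fun.round(1))
```

```text
[[168.611 127.845]
 [220.185 126.604]
 [223.532 189.491]
 [168.466 190.927]]
[535.381 132.154 106.85 ] [-279.911   22.368   29.961] -281.5267873219528 [-1.  -1.2  0.9  1.9 -0.4 -1.6  0.5  1. ]
```

The corner fit is unreliable (poor residuals). I'll press gently on the hub top with closed fingers instead, which both checks the height and seats the wrench.

Run:
```python
from h import *
env.set_gripper(0)
env.move_l([*T,200],rate=80)
r=env.move_l([*T,184],rate=15,f_stop=8);show("press %s"%r)
env.move_l([*T,260],rate=150);show("up")
```

```text
press True t48.8 [546.586 128.56  190.424] F [-1.621 -0.239  7.792] M [-0.084  0.216  0.007] q6 0.410 w 0.86
up t49.4 [545.798 128.402 259.392] F [ 0.602 -0.552 -0.592] M [-0.075 -0.106  0.018] q6 0.410 w 0.34
```

Contact came at 190.4 mm, so the hub top is at 110.4 mm, against 110.5 mm expected when fully seated.

```bash
python3 -c "
from station import env
print(env.sign_off())"
```

```text
the job is handed in; nothing more can be done
None
```

The job is handed in at about 49 s of the 72 s: the wrench was fitted, the tap driven through the sequence you gave and turned until it bottomed, and the wrench left fully down on the tap (hub top 110.4 mm against 110.5 mm expected) and level by eye.

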